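Check the screw caps of the barrel samples and sort them for the lab

ROBOT

A 6-joint arm with a two-finger parallel gripper is mounted at the origin on a cart in front of the work surface, level with it; the furniture and walls round the work are solid. World frame = base frame: x ahead of the robot, y to its left, z up, the work surface at z = 0. Lengths are in m, angles in rad, forces in N, time in s.
With the tool pointing down it reaches from about 0.25 to 0.725 m from the base axis. Payload 9.7 kg.
Tool frame: the origin (TCP) lies at the centre of the arm's flange, where the gripper is bolted on; the fingertips stand 173 mm ahead of it and the grasp point (between the pads) lies 155 mm ahead of it; z points along the fingers, y is the line along which they close (so a half turn about z gives the same grasp; the last joint's range is limited). The gripper opens to 85 mm and grips with 20 to 120 N. Pads are 22 mm wide; open, the fingers measure 114 mm over their backs; the gripper's body (76 mm by 85 mm) begins 54 mm behind the grasp point. The pads swing forward as they close: fully open they stand 13 mm farther back than shut.
Start: joints at [1.142, 0.087, 0.176, 1.66, 0, 1.571], TCP at [0.229, 0.5, 0.405] pointing down, gripper open.
Joint ranges: [-3.13, 3.13], [-0.85, 1.81], [-1.15, 1.24], [-2.2, 2.28], [-1.44, 1.52], [-3.14, 3.14]. Speed limits (rad/s): [2.22, 2.22, 2.57, 3.14, 3.14, 3.14].

INTERFACE

Orientations are given as [roll, pitch, yaw] about the fixed x, y, z axes, in that order (R = Rz(yaw) Ry(pitch) Rx(roll)).
In Python, from rig import * gives the robot as it stands.
- The arm moves only by the tool step_arm, never from a script. Its arguments are lists of equal length, an entry for each row: "linear": the shift along the world's x, y, z in cm, a list of three; "yaw": the turn about the world's z in rad. In form: {"linear": [[dx, dy, dz], ...], "yaw": [yaw, ...]}. A call has 1 to 8 rows; each row shifts and turns the commanded pose from where the row before left it; what a row does not reach is not made up. A row lasts 1/10 s, in which the tool goes at most 50 mm and 8.59 degrees, less where a joint would pass 70% of its speed; a pose out of reach is approached as far as the arm can. A call is refused whole if a number of a shift passes 5 or a number of a turn 0.15, either way. A call with a gripper value outside its range is refused whole. "hand" is the finger opening in cm, from 0 to 8.54, set as the call begins (left out, the last holds). The fingers move at their own pace and stop on an object; "force" is the grip in N (left out, the last holds). Time passes only in rows, so rows that do not move let the fingers close. It gives the time, the measured TCP pose, the force, the opening and the grip force at its end, in the units of the state.
- state(): the state, without advancing time (a new reading comes with each control period).
- grab_frame(name): name is "side" or "top"; returns (picture, depth): 420x560x3 uint8, blue, green, red; 420x560 float32, m along the optical axis (not along the pixel's ray), 0 where there is no reading.
- camera_params(name): a dict with "K" (3x3 intrinsics, pixels), "k1" (the pictures are not rectified: a ray, as slopes to the right and down, at radius r is drawn at 1 + k1 r^2 times it, then the intrinsics apply), "position" and "rotation" of the camera in the world. Camera axes: x right, y down, z forward; pixel columns grow to the right and rows downward; lengths in m; the calibration is good to about 2 mm. A picture is of the moment at which its call begins. camera_params takes no time and is no camera call.
- hand_in(): hands the job in; it is judged then, once.
Trained networks look in the newest picture that a camera, given by its name, has taken for a name from the list of things; names that differ only in an ending like _2 or _b are one class to them, and where a whole thing is asked for, a point or a joint stands for the part that bears it (a point fixed in the world has none). Each returns a list of dicts, best first, with "confidence" (0 to 1); they miss things now and then, are a little off and sometimes report something else, mostly with a low value. They report only what shows in the picture. A call takes as long as a camera call. They do not tell look-alikes from the thing itself.
- spot_in(camera, label): "location" ([column, row] in pixels, amid what is visible of it).
- cut_out(camera, label): "region" (420x560 bool, what is visible of it) and "location" ([column, row] in pixels, amid what is visible of it).
- mark_of(camera, label): "location" ([column, row] in pixels: a listed point, or the origin of a listed thing).
The state is a dict: "time_s": time; "joint_positions": joint angles; "qvel": joint speeds; "joint_efforts": joint torques, N m; "eef_pos": TCP position; "tcp_rot": TCP orientation; "ft_force": force on the tool from outside, world axes, zero at the start; "wrist_torque": the same for the moment, N m; "gripper_width": finger opening in m; "grasp_force": force on a finger pad.
Only numpy, scipy, OpenCV 4.12 (cv2) and the standard library are available. Lean on these libraries where they do the work, as an engineer would, in place of code of your own. Each camera call takes 0.05 s, during which the arm holds its last target. There are 200 camera calls.

TASK

These barrel samples are going to the lab: fold the carrier's handle right down to one side so that its wells are open, then try the screw cap of every sample bottle. A bottle whose cap is tight goes into a well of the carrier; one whose cap is loose has had air, so screw the cap home first and then stand it upright in the wooden tray for tasting again. When all are put away, bring the carrier's handle back upright, ready to be carried off, and leave the glasses and the notebook where they are.

Things in the scene. Friction and masses are not known exactly. Their poses are not given: they have to be found in the camera images.
- sample_1_mid (a point): Sample bottle 1: round dark green glass bottle with a paper band, 50 mm diameter, 108 mm tall with its cap, about 0.26 kg, standing on the table; this point is on its axis, half-way up (54 mm above its underside), z along its axis. Straight body up to 60 mm, shoulder narrowing to a 27 mm neck; the ribbed black screw cap is 34 mm in diameter and reaches from 80 to 108 mm above the underside, so its centre is 40 mm above this point. The bottle may be lifted by its cap.
- cap_1 (a joint): Turn of the screw cap of sample bottle 1, rad: 0 = home against its stop, greater = unscrewed by that angle (loose caps read 0.6 or more, tight ones near 0). Turning clockwise seen from above tightens, 0.5 mm down a radian, at 0.025 N m. A bottle on the table stays still for that if the hand presses lightly or follows the cap down (else the thread lifts it and it turns along).
- sample_2_mid (a point): Sample bottle 2, the same make as sample bottle 1; the point half-way up its axis, 54 mm above its underside.
- cap_2 (a joint): Turn of the screw cap of sample bottle 2, rad, as for cap_1.
- sample_3_mid (a point): Sample bottle 3, the same make as sample bottle 1; the point half-way up its axis, 54 mm above its underside.
- cap_3 (a joint): Turn of the screw cap of sample bottle 3, rad, as for cap_1.
- sample_4_mid (a point): Sample bottle 4, the same make as sample bottle 1; the point half-way up its axis, 54 mm above its underside.
- cap_4 (a joint): Turn of the screw cap of sample bottle 4, rad, as for cap_1.
- sample_5_mid (a point): Sample bottle 5, the same make as sample bottle 1; the point half-way up its axis, 54 mm above its underside.
- cap_5 (a joint): Turn of the screw cap of sample bottle 5, rad, as for cap_1.
- sample_6_mid (a point): Sample bottle 6, the same make as sample bottle 1; the point half-way up its axis, 54 mm above its underside.
- cap_6 (a joint): Turn of the screw cap of sample bottle 6, rad, as for cap_1.
- carrier: Bottle carrier, a narrow open box of light wood fixed to the table, 74 mm (its x) by 202 mm (its y), 62 mm high; origin at the centre of its underside. One row of three wells, each 58 by 58 mm, open at the top, floor 8 mm above the table.
- well_1 (a point): Centre of the floor of the carrier's well at its +y end (64 mm from the middle).
- well_2 (a point): Centre of the floor of the carrier's middle well.
- well_3 (a point): Centre of the floor of the carrier's well at its -y end.
- carrier_handle (a joint): Swing of the carrier's handle, rad: 0 = upright over the wells, positive = leaning to the carrier's -x side (toward the robot), negative = leaning to its +x side; stops at -1.5 and 1.5 (folded down). It is stiff (about 2 N at the grip) and stays where it is left. The axis is the carrier's y through the point 50 mm above its origin; the grip is 105 mm from the axis.
- handle_grip (a point): Middle of the handle's dark wooden grip, a round bar 20 mm thick and 100 mm long that lies along the carrier's y; thin steel arms at both ends (107 mm from the middle).
- tray: Shallow dark wooden tray fixed to the table, 290 mm (its x) by 150 mm (its y), rim 32 mm high, inside 272 by 132 mm, floor 8 mm above the table; origin at the centre of its underside.
- tasting_glass_a: Stemmed tasting glass, 65 mm wide, 155 mm tall, a bystander at the back; origin at the centre of its foot.
- tasting_glass_b: Stemmed tasting glass with some wine, 65 mm wide, 155 mm tall, a bystander at the back; origin at the centre of its foot.
- cellar_book: Brown notebook lying at the right, 150 x 105 x 14 mm, a bystander; origin at the centre of its underside.
There are look-alikes about, which are no part of the job. Leave any orange or purple look-alike of the part that bears sample_1_mid alone.

How it is judged:
On the way:
1. the carrier's handle is folded down to one side (past 1.1 rad) ((value of joint carrier_handle above 1.1 rad or value of joint carrier_handle below -1.1 rad)), for 0.2 s.
At the end, for the whole second after the job is handed in: Every bottle that had a loose cap stands upright (within 0.15 rad) on the floor of the tray, every bottle that had a tight cap stands upright in a well of the carrier, all caps are home (within 0.12 rad), and the carrier's handle is upright (within 0.25 rad) (x of sample_2_mid in the frame of tray between -0.125 and 0.125 m and y of sample_2_mid in the frame of tray between -0.055 and 0.055 m and z of sample_2_mid in the frame of tray between 0.05 and 0.075 m and angle between each of sample_2_mid, sample_3_mid, sample_6_mid, sample_1_mid, sample_4_mid, sample_5_mid's own z axis and vertical below 0.15 rad and value of joint each of cap_2, cap_3, cap_6, cap_1, cap_4, cap_5 below 0.12 rad and x of sample_3_mid in the frame of tray between -0.125 and 0.125 m and y of sample_3_mid in the frame of tray between -0.055 and 0.055 m and z of sample_3_mid in the frame of tray between 0.05 and 0.075 m and x of sample_6_mid in the frame of tray between -0.125 and 0.125 m and y of sample_6_mid in the frame of tray between -0.055 and 0.055 m and z of sample_6_mid in the frame of tray between 0.05 and 0.075 m and x of sample_1_mid in the frame of carrier between -0.025 and 0.025 m and y of sample_1_mid in the frame of carrier between -0.09 and 0.09 m and z of sample_1_mid in the frame of carrier between 0.05 and 0.072 m and x of sample_4_mid in the frame of carrier between -0.025 and 0.025 m and y of sample_4_mid in the frame of carrier between -0.09 and 0.09 m and z of sample_4_mid in the frame of carrier between 0.05 and 0.072 m and x of sample_5_mid in the frame of carrier between -0.025 and 0.025 m and y of sample_5_mid in the frame of carrier between -0.09 and 0.09 m and z of sample_5_mid in the frame of carrier between 0.05 and 0.072 m and value of joint carrier_handle between -0.25 and 0.25 rad); the robot touches nothing.
It fails at once if a sample is put away in the tray or the carrier while its cap is still loose ((x of sample_2_mid in the frame of tray between -0.125 and 0.125 m and y of sample_2_mid in the frame of tray between -0.055 and 0.055 m and z of sample_2_mid in the frame of tray between 0.05 and 0.075 m and value of joint cap_2 above 0.25 rad and contact force between sample_2 and tray above 0.5 N) or (x of sample_2_mid in the frame of carrier between -0.025 and 0.025 m and y of sample_2_mid in the frame of carrier between -0.09 and 0.09 m and z of sample_2_mid in the frame of carrier between 0.05 and 0.072 m and value of joint cap_2 above 0.25 rad and contact force between sample_2 and carrier above 0.5 N) or (x of sample_3_mid in the frame of tray between -0.125 and 0.125 m and y of sample_3_mid in the frame of tray between -0.055 and 0.055 m and z of sample_3_mid in the frame of tray between 0.05 and 0.075 m and value of joint cap_3 above 0.25 rad and contact force between sample_3 and tray above 0.5 N) or (x of sample_3_mid in the frame of carrier between -0.025 and 0.025 m and y of sample_3_mid in the frame of carrier between -0.09 and 0.09 m and z of sample_3_mid in the frame of carrier between 0.05 and 0.072 m and value of joint cap_3 above 0.25 rad and contact force between sample_3 and carrier above 0.5 N) or (x of sample_6_mid in the frame of tray between -0.125 and 0.125 m and y of sample_6_mid in the frame of tray between -0.055 and 0.055 m and z of sample_6_mid in the frame of tray between 0.05 and 0.075 m and value of joint cap_6 above 0.25 rad and contact force between sample_6 and tray above 0.5 N) or (x of sample_6_mid in the frame of carrier between -0.025 and 0.025 m and y of sample_6_mid in the frame of carrier between -0.09 and 0.09 m and z of sample_6_mid in the frame of carrier between 0.05 and 0.072 m and value of joint cap_6 above 0.25 rad and contact force between sample_6 and carrier above 0.5 N)).
It fails at once if a tasting glass or the notebook is shoved more than 3 cm, or a glass tipped (distance of any of tasting_glass_a, tasting_glass_b, cellar_book from where it was at the start of the episode above 0.03 m or angle between any of tasting_glass_a, tasting_glass_b's own z axis and vertical above 0.3 rad).
Of sample_2, sample_3, sample_6 only 2 to 3 are there at a start; the rules pass over those that are not, and their reading is None.
Of sample_1, sample_4, sample_5 only 2 to 2 are there at a start; the rules pass over those that are not, and their reading is None.
At some moment in a run one of sample_1, sample_2, sample_3, sample_4, sample_5, sample_6 may be knocked a few centimetres aside while the robot is not near it.
It also fails if it takes over 210 s, if anything falls off the work surface, if the arm or the gripper's body presses on something with over 40 N, if the wrist force passes 120 N, or if a joint passes its speed limit or range.

## Working session

There is one attempt and no reset: what is moved stays moved. The work goes in short steps, Python scripts to look and compute and a tool call to move; the robot and the scene stay as the last step left them, time stands still between calls to the robot, and variables do not carry over. Pictures are saved under pics/ and viewed, at most 14 in all, crops included, and the job is handed in when it is done.

Besides the shell and the picture viewer there is one more tool, called by a JSON object that holds its "method" and its "body", one argument or row to a line. step_arm: Moves the arm, as the interface text tells. Its arguments: {"type":"object","properties":{"linear":{"type":"array","items":{"type":"array","items":{"type":"number"}}},"yaw":{"type":"array","items":{"type":"number"}},"hand":{"type":"number"},"force":{"type":"number"}},"required":["linear","yaw"]}

```bash
ls; mkdir -p pics; cat > h.py <<'E'
from rig import *
import numpy as np, cv2
def ray(cam,px):
    p=camera_params(cam);K=np.array(p["K"]);k=p["k1"]
    d=np.array([(px[0]-K[0,2])/K[0,0],(px[1]-K[1,2])/K[1,1]]);u=d.copy()
    for _ in range(20): u=d/(1+k*(u@u))
    return np.array(p["position"]),np.array(p["rotation"])@np.array([u[0],u[1],1.])
def atz(cam,px,z):
    o,d=ray(cam,px);return o+d*(z-o[2])/d[2]
def atd(cam,px,dep):
    o,d=ray(cam,px);return o+d*dep
def tri(a,pa,b,pb):
    o1,d1=ray(a,pa);o2,d2=ray(b,pb)
    s,t=np.linalg.lstsq(np.array([d1,-d2]).T,o2-o1,rcond=None)[0]
    A=o1+s*d1;B=o2+t*d2;return (A+B)/2,np.linalg.norm(A-B)
def cloud(cam,dep):
    p=camera_params(cam);K=np.array(p["K"]);h,w=dep.shape
    g=np.stack(np.meshgrid(np.arange(w),np.arange(h)),-1).astype(np.float32).reshape(-1,1,2)
    u=cv2.undistortPoints(g,K,np.array([p["k1"],0,0,0,0.])).reshape(h,w,2)
    c=np.dstack([u,np.ones((h,w))])*dep[...,None]
    return c@np.array(p["rotation"]).T+np.array(p["position"])
E
python3 - <<'E'
from h import *
np.set_printoptions(precision=3,suppress=True)
for c in("side","top"):
    im,d=grab_frame(c);cv2.imwrite(f"pics/{c}0.png",im);np.save(f"{c}0.npy",d)
    p=camera_params(c);print(c,p["position"],p["rotation"],p["K"],p["k1"])
    for l in("sample_1_mid","well_1","handle_grip","tray","carrier","tasting_glass_a","cellar_book"):
        for r in mark_of(c,l):print(l,np.round(r["location"],1),round(r["confidence"],2))
print(state())
E
```

```text
pics
side [0.562 0.696 0.853] [-2.24  -0.01   3.128] [[383.462   0.    278.566]
 [  0.    383.462 206.465]
 [  0.      0.      1.   ]] 0.01369693137188434
sample_1_mid [256.4 278.7] 0.88
sample_1_mid [333.1 218.4] 0.75
sample_1_mid [320.8 239.7] 0.64
well_1 [291.3 280.3] 0.94
well_1 [291.9 299.2] 0.64
well_1 [293.9 313.6] 0.55
handle_grip [299.5 259.8] 0.56
tray [287.8 199.9] 0.55
tray [289.9 276.9] 0.27
carrier [292.8 294.8] 0.9
tasting_glass_a [220.9 265. ] 0.82
tasting_glass_a [216.2 300.2] 0.69
cellar_book [304.6 170.1] 0.7
top [ 0.389 -0.259  1.054] [-2.98  -0.002 -1.584] [[400.622   0.    275.036]
 [  0.    400.622 200.777]
 [  0.      0.      1.   ]] -0.11444803984190574
sample_1_mid [229.  255.9] 0.73
sample_1_mid [272.7 275.2] 0.65
sample_1_mid [173.  181.5] 0.56
well_1 [194.4 217. ] 0.93
well_1 [168.8 222.8] 0.92
well_1 [143.1 223.5] 0.69
handle_grip [151.9 221.9] 0.6
tray [339.2 215. ] 0.93
carrier [169.6 220.1] 0.94
tasting_glass_a [168.5 150.1] 0.96
tasting_glass_a [211.2 137.9] 0.7
tasting_glass_a [154.2 225.9] 0.23
cellar_book [403.1 250.8] 0.77
cellar_book [142.4 220.8] 0.67
{'time_s': 0.8, 'joint_positions': array([ 1.142,  0.087,  0.176,  1.66 , -0.   ,  1.571]), 'qvel': array([-0.001,  0.   ,  0.003, -0.   ,  0.001, -0.001]), 'joint_efforts': array([ -0.   , -52.006,  46.483,   0.002,  -0.   ,   0.   ]), 'eef_pos': array([0.229, 0.5  , 0.405]), 'tcp_rot': array([3.142, 0.   , 2.713]), 'ft_force': array([ 1.666, -0.21 , -0.002]), 'wrist_torque': array([ 0.001,  0.065, -0.013]), 'grasp_force': 0.0, 'gripper_width': 0.08522085027568367}
```

```bash
python3 - <<'E'
s=open('h.py').read()
s=s.replace('import numpy as np, cv2','import numpy as np, cv2\nfrom scipy.spatial.transform import Rotation\nRM=lambda p:Rotation.from_euler("xyz",p["rotation"]).as_matrix()\nnp.set_printoptions(precision=3,suppress=True)')
s=s.replace('np.array(p["rotation"])','RM(p)')
open('h.py','w').write(s)
E
python3 - <<'E'
from h import *
a=cv2.imread("pics/side0.png");b=cv2.imread("pics/top0.png")
cv2.imwrite("pics/a0.png",cv2.resize(a[130:350,150:430],None,fx=2.7,fy=2.7,interpolation=cv2.INTER_CUBIC))
cv2.imwrite("pics/b0.png",cv2.resize(b[100:320,110:470],None,fx=2.2,fy=2.2,interpolation=cv2.INTER_CUBIC))
for c in("side","top"):
    for l,z in(("sample_1_mid",.054),("well_1",.008),("handle_grip",.155),("tray",0),("carrier",0),("tasting_glass_a",0),("cellar_book",0)):
        for r in mark_of(c,l):print(c,l,np.round(r["location"],0),round(r["confidence"],2),atz(c,r["location"],z))
E
```

```text
side sample_1_mid [256. 279.] 0.88 [0.605 0.001 0.054]
side sample_1_mid [333. 218.] 0.75 [ 0.365 -0.252  0.054]
side sample_1_mid [321. 240.] 0.64 [ 0.415 -0.152  0.054]
side well_1 [291. 280.] 0.94 [ 0.508 -0.032  0.008]
side well_1 [292. 299.] 0.64 [0.509 0.034 0.008]
side well_1 [294. 314.] 0.55 [0.506 0.081 0.008]
side handle_grip [300. 260.] 0.56 [0.494 0.028 0.155]
side tray [288. 200.] 0.55 [ 0.505 -0.421 -0.   ]
side tray [290. 277.] 0.27 [ 0.511 -0.052  0.   ]
side carrier [293. 295.] 0.9 [0.505 0.013 0.   ]
side tasting_glass_a [221. 265.] 0.82 [ 0.716 -0.1    0.   ]
side tasting_glass_a [216. 300.] 0.69 [0.716 0.03  0.   ]
side cellar_book [305. 170.] 0.7 [ 0.43  -0.621  0.   ]
top sample_1_mid [229. 256.] 0.73 [ 0.414 -0.147  0.054]
top sample_1_mid [273. 275.] 0.65 [ 0.366 -0.255  0.054]
top sample_1_mid [173. 182.] 0.56 [ 0.605 -0.002  0.054]
top well_1 [194. 217.] 0.93 [ 0.518 -0.05   0.008]
top well_1 [169. 223.] 0.92 [0.503 0.018 0.008]
top well_1 [143. 224.] 0.69 [0.502 0.087 0.008]
top handle_grip [152. 222.] 0.6 [0.49  0.018 0.155]
top tray [339. 215.] 0.93 [ 0.519 -0.434  0.   ]
top carrier [170. 220.] 0.94 [0.512 0.018 0.   ]
top tasting_glass_a [168. 150.] 0.96 [0.705 0.027 0.   ]
top tasting_glass_a [211. 138.] 0.7 [ 0.737 -0.09   0.   ]
top tasting_glass_a [154. 226.] 0.23 [0.496 0.06  0.   ]
top cellar_book [403. 251.] 0.77 [ 0.421 -0.601  0.   ]
top cellar_book [142. 221.] 0.67 [0.51  0.092 0.   ]
```

View pics/a0.png

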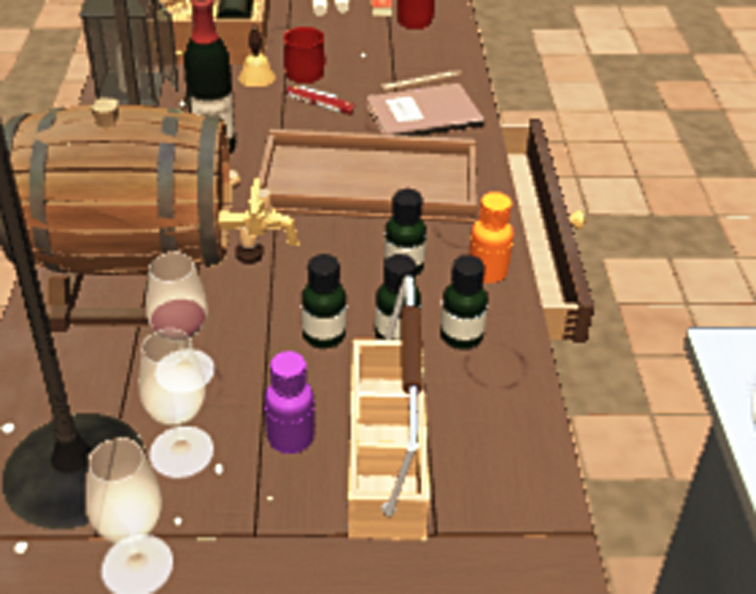

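View pics/b0.png

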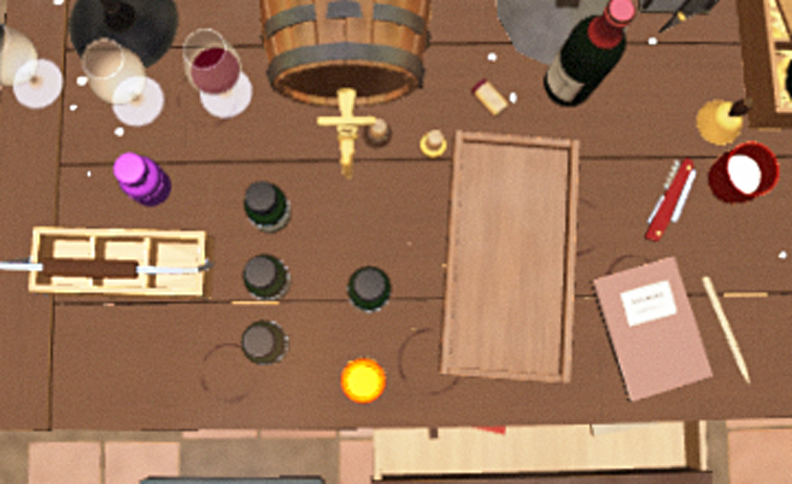

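The side crop shows four dark green bottles (crop pixels (407,235), (325,300), (398,300), (465,300)). The look-alikes are orange at (492,235) and purple at (290,400), which I leave alone. The top crop agrees: greens at (265,205), (265,275), (263,342), (369,288), with the upright handle over the wells and the empty tray at (510,255).

```bash
python3 - <<'E'
from h import *
from scipy import ndimage as nd
for c in("top","side"):
    im=cv2.imread(f"pics/{c}0.png");P=cloud(c,np.load(f"{c}0.npy"));z=P[...,2]
    box=(P[...,0]>.25)&(P[...,0]<.66)&(P[...,1]>-.55)&(P[...,1]<.2)
    for lo,hi,n in((.098,.118,"captop"),(.13,.175,"high"),(.05,.07,"carr"),(.024,.04,"trayrim")):
        L,k=nd.label(box&(z>lo)&(z<hi),np.ones((3,3)))
        for i in range(1,k+1):
            m=L==i
            if m.sum()>25:
                Q=P[m];print(c,n,m.sum(),"mean",Q.mean(0),"min",Q.min(0),"max",Q.max(0),"bgr",im[m].mean(0).round(),"rect",cv2.minAreaRect((Q[:,:2]*1000).astype(np.float32)))
E
```

```text
top captop 36 mean [ 0.646 -0.247  0.105] min [ 0.641 -0.257  0.098] max [ 0.652 -0.237  0.117] bgr [106. 182. 216.] rect ((646.5174560546875, -247.1012725830078), (19.742826461791992, 11.630850791931152), 89.53827667236328)
top captop 143 mean [ 0.607 -0.004  0.106] min [ 0.591 -0.02   0.098] max [0.623 0.013 0.111] bgr [246. 122. 244.] rect ((606.9198608398438, -3.492919921875), (30.405305862426758, 31.246118545532227), 57.147823333740234)
top captop 161 mean [ 0.574 -0.152  0.107] min [ 0.557 -0.167  0.098] max [ 0.59  -0.135  0.111] bgr [69. 74. 81.] rect ((573.4241333007812, -151.00856018066406), (32.24995040893555, 33.452632904052734), 87.85276794433594)
top captop 169 mean [ 0.49  -0.151  0.107] min [ 0.474 -0.167  0.1  ] max [ 0.507 -0.133  0.113] bgr [80. 87. 98.] rect ((490.23541259765625, -150.73252868652344), (32.498756408691406, 33.67430877685547), 44.70067596435547)
top captop 168 mean [ 0.475 -0.269  0.107] min [ 0.459 -0.286  0.101] max [ 0.492 -0.252  0.114] bgr [76. 82. 89.] rect ((475.1465759277344, -269.16748046875), (33.32600021362305, 32.9983024597168), 89.49379
[... 8377 characters left out ...]
335754395, 50.16999435424805), 88.50562286376953)
side trayrim 70 mean [0.603 0.018 0.032] min [ 0.58  -0.002  0.024] max [0.629 0.026 0.04 ] bgr [93. 39. 92.] rect ((602.6028442382812, 13.346694946289062), (50.09775161743164, 24.182497024536133), 8.799554824829102)
side trayrim 65 mean [0.514 0.057 0.032] min [0.492 0.053 0.024] max [0.534 0.059 0.04 ] bgr [ 92. 153. 213.] rect ((513.3101806640625, 56.138614654541016), (5.066721439361572, 41.982242584228516), 89.07550048828125)
side trayrim 108 mean [0.51  0.123 0.032] min [0.473 0.12  0.024] max [0.546 0.126 0.04 ] bgr [ 85. 140. 197.] rect ((509.4915771484375, 122.32908630371094), (4.841166973114014, 72.55416870117188), 87.25902557373047)
```

{"method": "step_arm", "body": {
  "linear": [
    [2.6,-4.8,0],
    [2.6,-4.8,0],
    [2.6,-4.8,0],
    [2.6,-4.8,0],
    [2.6,-4.8,0],
    [2.6,-4.8,0],
    [2.6,-4.8,0],
    [2.6,-4.8,0]
  ],
  "yaw": [-0.12,-0.12,-0.12,-0.12,-0.12,-0.12,-0.12,-0.12],
  "hand": 5.5,
  "force": 20
}}

```text
time_s: 2.3
eef_pos: [0.4196, 0.1465, 0.405]
tcp_rot: [3.141, -0.0, 1.748]
ft_force: [1.2, 1.5, 0.1]
gripper_width: 0.055
grasp_force: 0.0
```

{"method": "step_arm", "body": {
  "linear": [
    [2.6,-4.8,0],
    [2.6,-4.8,0],
    [0,0,-3],
    [0,0,0]
  ],
  "yaw": [-0.1,-0.1,0,0]
}}

```text
time_s: 2.7
eef_pos: [0.4668, 0.0592, 0.3716]
tcp_rot: [-3.137, 0.001, 1.55]
ft_force: [-1.0, 0.6, -0.3]
gripper_width: 0.0547
grasp_force: 0.0
```

{"method": "step_arm", "body": {
  "linear": [
    [1.1,-1.9,0],
    [1.2,-2.0,0],
    [0,0,-2],
    [0,0,-2],
    [0,0,-2],
    [0,0,0],
    [0,0,0]
  ],
  "yaw": [0,0,0,0,0,0,0]
}}

```text
time_s: 3.4
eef_pos: [0.4897, 0.0224, 0.3159]
tcp_rot: [3.141, -0.0, 1.554]
ft_force: [0.1, 0.4, -0.0]
gripper_width: 0.0546
grasp_force: 0.0
```

{"method": "step_arm", "body": {
  "linear": [
    [0,0,0],
    [0,0,0],
    [0,0,0],
    [0,0,0],
    [0,0,0],
    [0,0,0]
  ],
  "yaw": [0,0,0,0,0,0],
  "hand": 1.0,
  "force": 20
}}

```text
time_s: 4.0
eef_pos: [0.4899, 0.0217, 0.3159]
tcp_rot: [3.14, -0.001, 1.553]
ft_force: [-2.3, 2.1, 6.5]
gripper_width: 0.0194
grasp_force: 19.6
```

{"method": "step_arm", "body": {
  "linear": [
    [-1.58,0,-0.41],
    [-1.54,0,-0.67],
    [-1.41,0,-0.9],
    [-1.25,0,-1.11],
    [0,0,0]
  ],
  "yaw": [0,0,0,0,0]
}}

```text
time_s: 4.5
eef_pos: [0.431, 0.0218, 0.2832]
tcp_rot: [-3.141, -0.001, 1.553]
ft_force: [-2.1, 4.4, -0.9]
gripper_width: 0.0193
grasp_force: 20.4
```

{"method": "step_arm", "body": {
  "linear": [
    [-1.06,0,-1.31],
    [-0.83,0,-1.45],
    [-0.6,0,-1.58],
    [-0.34,0,-1.64],
    [0,0,0],
    [0,0,0]
  ],
  "yaw": [0,0,0,0,0,0]
}}

```text
time_s: 5.1
eef_pos: [0.4038, 0.0219, 0.2236]
tcp_rot: [-3.14, -0.001, 1.553]
ft_force: [-0.9, 5.8, -3.9]
gripper_width: 0.0195
grasp_force: 22.1
```

{"method": "step_arm", "body": {
  "linear": [
    [0,0,0],
    [0,0,0],
    [0,0,0],
    [0,0,4],
    [0,0,4],
    [0,0,4],
    [0,0,0]
  ],
  "yaw": [0,0,0,0,0,0,0],
  "hand": 5.5
}}

```text
time_s: 5.8
eef_pos: [0.4045, 0.0215, 0.3494]
tcp_rot: [3.134, -0.0, 1.553]
ft_force: [-0.5, -0.1, 0.2]
gripper_width: 0.0548
grasp_force: 0.0
```

{"method": "step_arm", "body": {
  "linear": [
    [0.2,-2.5,0],
    [0.2,-2.5,0],
    [0.2,-2.5,0],
    [0.2,-2.5,0],
    [0.2,-2.5,0],
    [0,-2.5,0],
    [0,-1.9,0],
    [0,0,0]
  ],
  "yaw": [0.12,0.12,0.12,0.12,0.12,0.12,0.12,0]
}}

```text
time_s: 6.6
eef_pos: [0.4137, -0.1491, 0.3436]
tcp_rot: [-3.141, -0.0, 2.393]
ft_force: [-0.1, 0.6, 0.8]
gripper_width: 0.0552
grasp_force: 0.0
```

```bash
cat > look.py <<'E'
from h import *
from scipy import ndimage as nd
import sys
# caps: dark/any clusters at cap-top height in both views, plus grip height
for c in sys.argv[1:]:
    im,d=grab_frame(c);cv2.imwrite(f"pics/{c}_last.png",im);P=cloud(c,d)
    print(c,"t",state()["time_s"])
    x,y,z=P[...,0],P[...,1],P[...,2]
    box=(x>.25)&(x<.66)&(y>-.55)&(y<.2)
    L,k=nd.label(box&(z>.1)&(z<.122))
    for i in range(1,k+1):
        m=L==i
        if 60<m.sum()<300:
            Q=P[m];s=(Q.min(0)+Q.max(0))/2;print(m.sum(),"mid",s,"top",np.percentile(Q[:,2],80),"bgr",im[m].mean(0).round(),"ext",np.ptp(Q[:,:2],axis=0))
E
python3 look.py top side; python3 -c "
from h import *
s=state();print(s['wrist_torque'],s['ft_force'],s['eef_pos'],s['tcp_rot'],s['joint_positions'])"
```

```text
top t 6.65
140 mid [ 0.607 -0.004  0.106] top 0.1083678194726645 bgr [206.  81. 201.] ext [0.032 0.032]
160 mid [ 0.573 -0.151  0.106] top 0.10874284427538887 bgr [45. 48. 53.] ext [0.033 0.032]
168 mid [ 0.475 -0.269  0.107] top 0.10882940011724851 bgr [49. 53. 58.] ext [0.033 0.033]
174 mid [ 0.372 -0.261  0.106] top 0.10782082192355927 bgr [ 29. 199. 239.] ext [0.033 0.033]
side t 6.7
73 mid [ 0.474 -0.264  0.106] top 0.10925806154983364 bgr [32. 34. 38.] ext [0.032 0.034]
92 mid [ 0.571 -0.147  0.105] top 0.10889818862488636 bgr [32. 34. 38.] ext [0.032 0.034]
94 mid [ 0.488 -0.146  0.106] top 0.109300733304591 bgr [32. 34. 37.] ext [0.033 0.035]
92 mid [ 0.413 -0.146  0.105] top 0.10910715400032842 bgr [32. 35. 41.] ext [0.035 0.035]
122 mid [ 0.605 -0.001  0.105] top 0.1087981714135613 bgr [195.  79. 192.] ext [0.032 0.035]
[-0.015 -0.031  0.   ] [-0.595 -0.038  0.545] [ 0.414 -0.148  0.344] [-3.141 -0.001  2.389] [-0.343 -0.192 -0.209  1.554  0.     0.41 ]
```

{"method": "step_arm", "body": {
  "linear": [
    [0,0,-3],
    [0,0,-3],
    [0,0,-2],
    [0,0,-1.4],
    [0,0,0],
    [0,0,0]
  ],
  "yaw": [0,0,0,0,0,0]
}}

```text
time_s: 7.3
eef_pos: [0.4139, -0.1471, 0.2507]
tcp_rot: [3.141, 0.001, 2.393]
ft_force: [0.2, -0.4, -0.2]
gripper_width: 0.0551
grasp_force: 0.0
```

{"method": "step_arm", "body": {
  "linear": [
    [0,0,0],
    [0,0,0],
    [0,0,0],
    [0,0,0],
    [0,0,0],
    [0,0,0]
  ],
  "yaw": [0,0,0,0,0,0],
  "hand": 2.5,
  "force": 30
}}

```text
time_s: 7.9
eef_pos: [0.414, -0.1476, 0.251]
tcp_rot: [3.141, 0.002, 2.392]
ft_force: [-0.7, -0.6, 6.1]
gripper_width: 0.0334
grasp_force: 30.5
```

```bash
cat > st.py <<'E'
from rig import *
s=state();print(s['time_s'],'T',s['wrist_torque'],'F',s['ft_force'],s['eef_pos'],s['tcp_rot'][2],'w',s['gripper_width'],s['grasp_force'],s['joint_efforts'],s['joint_positions'][5])
E
python3 st.py
```

```text
7.9 T [-0.08591414  0.16330092 -0.00786817] F [-0.69811229 -0.59068535  6.09383763] [ 0.41397318 -0.14762259  0.25102602] 2.392495475732385 w 0.03335780049491009 30.482084155082703 [ 3.97538720e-01 -3.23029983e+01  4.36970222e+01 -2.71775946e-01
  1.84724643e-01  2.63212802e-03] 0.40658332200287656
```

{"method": "step_arm", "body": {
  "linear": [
    [0,0,-0.1],
    [0,0,0],
    [0,0,0]
  ],
  "yaw": [0,0,0]
}}

```text
time_s: 8.2
eef_pos: [0.414, -0.1477, 0.2508]
tcp_rot: [3.141, 0.002, 2.392]
ft_force: [-3.1, -0.2, 13.0]
gripper_width: 0.033
grasp_force: 31.2
```

```bash
python3 st.py
```

```text
8.2 T [0.05533009 0.58634017 0.06605018] F [-3.06024093 -0.15360933 12.98660739] [ 0.41401457 -0.14766515  0.25075875] 2.39248666553395 w 0.03301154746512776 31.21787667274475 [ 4.51636082e-01 -2.97269708e+01  4.15196085e+01 -1.16669979e+00
  2.35052537e-01  4.95914122e-03] 0.40655559380516476
```

{"method": "step_arm", "body": {
  "linear": [
    [0,0,0],
    [0,0,0],
    [0,0,0],
    [0,0,0]
  ],
  "yaw": [-0.1,-0.1,-0.1,-0.1]
}}

```text
time_s: 8.6
eef_pos: [0.4143, -0.1477, 0.2508]
tcp_rot: [3.139, 0.002, 1.989]
ft_force: [0.2, 0.6, 11.6]
gripper_width: 0.0335
grasp_force: 30.9
```

```bash
python3 st.py
```

```text
8.6 T [ 0.08505466 -0.01268748  0.08414494] F [ 0.18847069  0.6136279  11.57742024] [ 0.41431122 -0.14766044  0.2507712 ] 1.9886428839465533 w 0.03349369039585554 30.92559278011322 [-7.24856649e-02 -3.02599239e+01  4.10891068e+01 -4.09549812e-02
 -1.80879951e-02 -1.53308507e+00] 0.810547709642598
```

```bash
cat > st.py <<'E'
from rig import *
import numpy as np
np.set_printoptions(precision=3,suppress=True)
R=[]
for i in range(5):
    if i: grab_frame("top")
    s=state();R.append(np.r_[s['wrist_torque'],s['ft_force'],s['joint_efforts'][5]])
R=np.array(R);print(s['time_s'],'TzFz',R.mean(0),'sd',R.std(0),s['eef_pos'],s['tcp_rot'][2],s['gripper_width'])
E
python3 st.py
```

```text
8.8 TzFz [ 0.05  -0.021  0.025  0.023 -0.055 10.783 -0.111] sd [0.03  0.033 0.057 0.589 0.475 0.597 0.956] [ 0.414 -0.148  0.251] 1.9923532813694536 0.03322560655714567
```

{"method": "step_arm", "body": {
  "linear": [
    [0,0,0],
    [0,0,0],
    [0,0,0],
    [0,0,0]
  ],
  "yaw": [-0.1,-0.1,-0.1,-0.1]
}}

```text
time_s: 9.2
eef_pos: [0.4143, -0.1477, 0.2508]
tcp_rot: [3.138, 0.001, 1.589]
ft_force: [-0.4, -0.3, 11.1]
gripper_width: 0.0335
grasp_force: 30.9
```

```bash
python3 st.py
```

```text
9.4 TzFz [-0.01  -0.035 -0.002 -0.07  -0.135 11.376 -0.11 ] sd [0.031 0.006 0.056 0.313 0.445 0.221 0.955] [ 0.414 -0.148  0.251] 1.5922595117933032 0.03277432740167055
```

{"method": "step_arm", "body": {
  "linear": [
    [0,0,0],
    [0,0,0],
    [0,0,0],
    [0,0,0]
  ],
  "yaw": [-0.1,-0.1,-0.1,-0.1]
}}

```text
time_s: 9.8
eef_pos: [0.4143, -0.1477, 0.2508]
tcp_rot: [3.138, -0.0, 1.189]
ft_force: [0.0, 0.7, 10.5]
gripper_width: 0.0328
grasp_force: 30.9
```

```bash
python3 st.py
```

```text
10.0 TzFz [-0.005 -0.01   0.011 -0.13   0.497 10.7   -0.109] sd [0.019 0.025 0.063 0.307 0.309 0.461 0.955] [ 0.414 -0.148  0.251] 1.1923676450994805 0.03315567059539866
```

```bash
sed -i "s/R=np.array(R);/R=np.array(R);print('first',R[0][[2,5]],end=' ');/" st.py
```

{"method": "step_arm", "body": {
  "linear": [
    [0,0,0],
    [0,0,0],
    [0,0,0],
    [0,0,0],
    [0,0,0],
    [0,0,0]
  ],
  "yaw": [0.1,0.1,0.1,0.1,0.1,0.1]
}}

```text
time_s: 10.6
eef_pos: [0.4145, -0.1477, 0.2511]
tcp_rot: [3.138, 0.002, 1.797]
ft_force: [1.2, -0.1, 12.0]
gripper_width: 0.0331
grasp_force: 31.1
```

```bash
python3 st.py
```

```text
first [-0.048 12.037] 10.8 TzFz [ 0.122 -0.23  -0.004  0.964  0.502 12.523  0.133] sd [0.025 0.032 0.024 0.611 0.642 0.334 1.002] [ 0.415 -0.148  0.251] 1.7928848726800557 0.032883926917090786
```

{"method": "step_arm", "body": {
  "linear": [
    [0,0,0],
    [0,0,0],
    [0,0,0],
    [0,0,0]
  ],
  "yaw": [-0.1,-0.1,-0.1,-0.1]
}}

```text
time_s: 11.2
eef_pos: [0.4144, -0.1477, 0.2509]
tcp_rot: [3.138, 0.0, 1.389]
ft_force: [0.2, 0.2, 10.9]
gripper_width: 0.0335
grasp_force: 31.0
```

```bash
python3 st.py
```

```text
first [ 0.072 10.947] 11.4 TzFz [ 0.012 -0.094 -0.01   0.403  0.187 11.186 -0.145] sd [0.012 0.031 0.046 0.51  0.385 0.436 1.002] [ 0.414 -0.148  0.251] 1.3923543451794202 0.03307325382699182
```

{"method": "step_arm", "body": {
  "linear": [
    [0,0,0],
    [0,0,0],
    [0,0,0],
    [0,0,0]
  ],
  "yaw": [-0.1,-0.1,-0.1,-0.1]
}}

```text
time_s: 11.8
eef_pos: [0.4143, -0.1477, 0.2508]
tcp_rot: [3.138, -0.001, 0.989]
ft_force: [-0.0, -0.0, 11.2]
gripper_width: 0.0332
grasp_force: 30.9
```

```bash
python3 st.py
```

```text
first [ 0.097 11.157] 12.0 TzFz [-0.022 -0.008  0.019  0.022  0.123 11.186 -0.109] sd [0.025 0.029 0.047 0.523 0.433 0.444 0.955] [ 0.414 -0.148  0.251] 0.9923684562970669 0.033134533747293186
```

{"method": "step_arm", "body": {
  "linear": [
    [0,0,0],
    [0,0,0],
    [0,0,0],
    [0,0,0]
  ],
  "yaw": [-0.1,-0.1,-0.1,-0.1]
}}

```text
time_s: 12.4
eef_pos: [0.4143, -0.1477, 0.2508]
tcp_rot: [3.139, -0.002, 0.589]
ft_force: [-0.1, 1.0, 11.0]
gripper_width: 0.033
grasp_force: 31.0
```

```bash
python3 st.py
```

```text
first [ 0.151 10.971] 12.6 TzFz [-0.026 -0.017  0.018 -0.185  0.216 11.011 -0.111] sd [0.023 0.02  0.073 0.37  0.412 0.539 0.957] [ 0.414 -0.148  0.251] 0.5923404321344428 0.03315956949948626
```

{"method": "step_arm", "body": {
  "linear": [
    [0,0,2],
    [0,0,4],
    [0,0,4],
    [2.3,2.6,0],
    [2.3,2.6,0],
    [2.3,2.6,0],
    [2.4,2.7,0],
    [0,0,0]
  ],
  "yaw": [0,0,0,0.1,0.1,0.1,0.1,0]
}}

```text
time_s: 13.4
eef_pos: [0.5086, -0.04, 0.348]
tcp_rot: [-3.14, -0.0, 0.999]
ft_force: [-1.4, -0.1, -2.8]
gripper_width: 0.0329
grasp_force: 30.9
```

{"method": "step_arm", "body": {
  "linear": [
    [0,0,0],
    [0,0,0]
  ],
  "yaw": [0,0]
}}

```text
time_s: 13.6
eef_pos: [0.5064, -0.0428, 0.3488]
tcp_rot: [-3.141, 0.0, 0.992]
ft_force: [-0.4, 0.4, -1.7]
gripper_width: 0.0333
grasp_force: 30.9
```

```bash
cat > look2.py <<'E'
from h import *
import sys
a,b,s0,s1=sys.argv[1:5]
ims=[]
for c in("side","top"):
    im,d=grab_frame(c);cv2.imwrite(f"pics/{c}_last.png",im);ims.append(im)
A=ims[0][130:350,200:400];B=ims[1][140:340,110:400]
A=cv2.resize(A,None,fx=2,fy=2);B=cv2.resize(B,None,fx=1.35,fy=1.35*440/270)
cv2.imwrite(f"pics/{a}.png",np.hstack([A,cv2.resize(B,(390,440))]))
E
python3 look2.py c1 x 0 0; python3 look.py side
```

```text
side t 13.75
79 mid [ 0.37  -0.258  0.105] top 0.10828534667458349 bgr [ 48. 162. 235.] ext [0.032 0.037]
92 mid [ 0.571 -0.146  0.106] top 0.108914204485366 bgr [30. 32. 36.] ext [0.032 0.034]
98 mid [ 0.507 -0.026  0.111] top 0.1179707418276581 bgr [50. 67. 71.] ext [0.049 0.024]
122 mid [ 0.605 -0.001  0.105] top 0.10859530687889374 bgr [188.  75. 185.] ext [0.032 0.036]
```

View pics/c1.png

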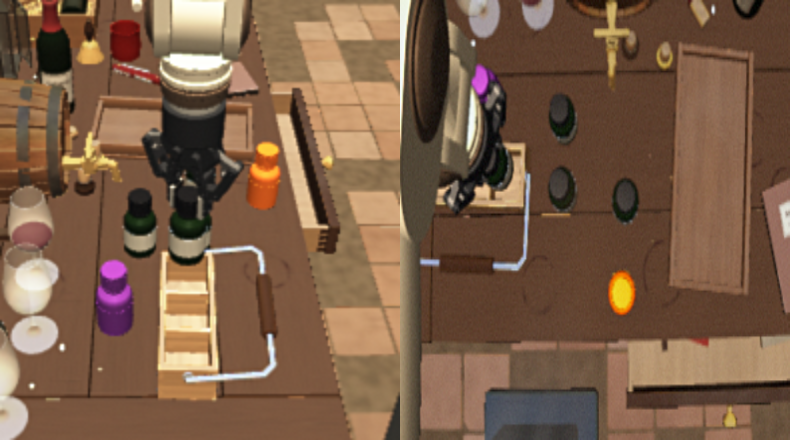

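The handle lies folded toward the robot (side part, grip at (265,305)). The first bottle hangs over the -y well at (190,225).

{"method": "step_arm", "body": {
  "linear": [
    [0,0,-2],
    [0,0,-2],
    [0,0,-1.5],
    [0,0,-1.5],
    [0,0,-1],
    [0,0,-0.5],
    [0,0,-0.4],
    [0,0,0]
  ],
  "yaw": [0,0,0,0,0,0,0,0]
}}

```text
time_s: 14.55
eef_pos: [0.5068, -0.0424, 0.26]
tcp_rot: [3.141, -0.0, 0.993]
ft_force: [0.1, 0.4, -1.3]
gripper_width: 0.0328
grasp_force: 31.0
```

{"method": "step_arm", "body": {
  "linear": [
    [0,0,0],
    [0,0,0],
    [0,0,0]
  ],
  "yaw": [0,0,0]
}}

```text
time_s: 14.85
eef_pos: [0.5068, -0.0424, 0.2604]
tcp_rot: [3.141, -0.0, 0.993]
ft_force: [-0.1, -0.5, -2.7]
gripper_width: 0.0336
grasp_force: 31.0
```

{"method": "step_arm", "body": {
  "linear": [
    [0,0,-0.12],
    [0,0,0],
    [0,0,0]
  ],
  "yaw": [0,0,0]
}}

```text
time_s: 15.15
eef_pos: [0.5069, -0.0424, 0.2593]
tcp_rot: [3.141, -0.001, 0.993]
ft_force: [0.3, 0.8, 2.5]
gripper_width: 0.0328
grasp_force: 31.5
```

{"method": "step_arm", "body": {
  "linear": [
    [0,0,0],
    [0,0,0],
    [0,0,0],
    [0,0,3],
    [0,0,4],
    [0,0,2],
    [0,0,0]
  ],
  "yaw": [0,0,0,0,0,0,0],
  "hand": 5.5
}}

```text
time_s: 15.85
eef_pos: [0.5071, -0.0425, 0.352]
tcp_rot: [3.137, -0.002, 0.993]
ft_force: [0.1, 0.7, -0.3]
gripper_width: 0.0549
grasp_force: 0.0
```

{"method": "step_arm", "body": {
  "linear": [
    [0,-1.5,0],
    [-0.3,-1.5,0],
    [-0.3,-1.5,0],
    [-0.3,-1.5,0],
    [-0.3,-1.5,0],
    [-0.3,-1.5,0],
    [-0.2,-1.7,0],
    [0,0,0]
  ],
  "yaw": [0.14,0.14,0.14,0.14,0.14,0.14,0.14,0.14]
}}

```text
time_s: 16.65
eef_pos: [0.4894, -0.1509, 0.3475]
tcp_rot: [-3.14, -0.001, 2.117]
ft_force: [0.9, -0.1, -0.3]
gripper_width: 0.055
grasp_force: 0.0
```

{"method": "step_arm", "body": {
  "linear": [
    [0,0,0],
    [0,0,0],
    [0,0,0]
  ],
  "yaw": [0.14,0.14,0]
}}

```text
time_s: 16.95
eef_pos: [0.4896, -0.1495, 0.3476]
tcp_rot: [-3.141, -0.001, 2.395]
ft_force: [-0.3, 0.3, -0.5]
gripper_width: 0.0552
grasp_force: 0.0
```

```bash
python3 look.py side top; python3 st.py
```

```text
side t 17.0
76 mid [ 0.37  -0.257  0.106] top 0.10819342135650778 bgr [ 52. 172. 239.] ext [0.032 0.037]
93 mid [ 0.57  -0.147  0.105] top 0.10855584752182253 bgr [32. 33. 37.] ext [0.032 0.035]
93 mid [ 0.488 -0.147  0.106] top 0.10939784193294932 bgr [32. 34. 37.] ext [0.033 0.035]
134 mid [ 0.506 -0.037  0.109] top 0.11658019474131658 bgr [31. 32. 35.] ext [0.033 0.034]
125 mid [ 0.605 -0.001  0.106] top 0.10886057577110139 bgr [192.  77. 189.] ext [0.032 0.037]
top t 17.05
167 mid [ 0.475 -0.269  0.107] top 0.10855292418960778 bgr [48. 53. 57.] ext [0.033 0.033]
174 mid [ 0.372 -0.261  0.106] top 0.10810987052668411 bgr [ 29. 199. 239.] ext [0.033 0.033]
first [-0.01   0.471] 17.25 TzFz [ 0.003  0.004 -0.002  0.12   0.179 -0.144 -0.056] sd [0.035 0.02  0.012 0.228 0.404 0.494 0.139] [ 0.49  -0.149  0.349] 2.390900286165806 0.05545155772857352
```

{"method": "step_arm", "body": {
  "linear": [
    [0,0,-3],
    [0,0,-3],
    [0,0,-2],
    [0,0,-1.7],
    [0,0,0],
    [0,0,0]
  ],
  "yaw": [0,0,0,0,0,0]
}}

```text
time_s: 17.85
eef_pos: [0.4897, -0.1494, 0.2522]
tcp_rot: [-3.142, -0.0, 2.392]
ft_force: [-0.0, -0.3, 0.8]
gripper_width: 0.0551
grasp_force: 0.0
```

{"method": "step_arm", "body": {
  "linear": [
    [0,0,0],
    [0,0,0],
    [0,0,0],
    [0,0,0],
    [0,0,0],
    [0,0,-0.1],
    [0,0,0],
    [0,0,0]
  ],
  "yaw": [0,0,0,0,0,0,0,0],
  "hand": 2.5,
  "force": 30
}}

```text
time_s: 18.65
eef_pos: [0.49, -0.1497, 0.2526]
tcp_rot: [3.141, 0.003, 2.392]
ft_force: [-4.3, -0.5, 11.8]
gripper_width: 0.033
grasp_force: 31.2
```

```bash
sed -i "s/precision=3/precision=4/" st.py; python3 st.py
```

```text
first [ 0.0052 11.7946] 18.85 TzFz [-0.2259  0.616   0.0182 -3.3116 -1.1072 11.5041  0.0068] sd [0.0362 0.0325 0.01   0.6131 0.313  0.6424 0.0001] [ 0.49   -0.1497  0.2527] 2.3925025973818466 0.03299244902113145
```

{"method": "step_arm", "body": {
  "linear": [
    [0,0,0],
    [0,0,0],
    [0,0,0],
    [0,0,0]
  ],
  "yaw": [-0.1,-0.1,-0.1,-0.1]
}}

```text
time_s: 19.25
eef_pos: [0.4898, -0.1498, 0.2526]
tcp_rot: [3.141, 0.002, 1.988]
ft_force: [-3.5, -1.2, 12.1]
gripper_width: 0.033
grasp_force: 31.1
```

```bash
python3 st.py
```

```text
first [-0.0181 12.0731] 19.45 TzFz [-0.5266  0.8565 -0.0282 -3.8781 -2.2088 11.5216 -0.1356] sd [0.0189 0.0219 0.0228 0.5236 0.537  0.5118 1.0001] [ 0.4898 -0.1498  0.2526] 1.9920492290047593 0.03304968265877364
```

{"method": "step_arm", "body": {
  "linear": [
    [0,0,0],
    [0,0,0],
    [0,0,0],
    [0,0,0]
  ],
  "yaw": [-0.1,-0.1,-0.1,-0.1]
}}

```text
time_s: 19.85
eef_pos: [0.4897, -0.1498, 0.2524]
tcp_rot: [3.14, 0.002, 1.588]
ft_force: [-5.2, -1.7, 11.9]
gripper_width: 0.0335
grasp_force: 31.2
```

```bash
python3 st.py
```

```text
first [ 0.0366 11.855 ] 20.05 TzFz [-0.5607  1.1034 -0.0068 -4.6511 -2.0035 11.8094 -0.1345] sd [0.0074 0.0525 0.0358 0.623  0.532  0.2016 0.9998] [ 0.4897 -0.1498  0.2524] 1.5920563536550474 0.032924077479469106
```

{"method": "step_arm", "body": {
  "linear": [
    [0,0,0],
    [0,0,0],
    [0,0,0],
    [0,0,0]
  ],
  "yaw": [-0.1,-0.1,-0.1,-0.1]
}}

```text
time_s: 20.45
eef_pos: [0.4903, -0.1495, 0.2523]
tcp_rot: [3.139, -0.001, 1.189]
ft_force: [0.5, 0.9, 7.8]
gripper_width: 0.0333
grasp_force: 30.7
```

```bash
python3 st.py
```

```text
first [0.072  7.8272] 20.65 TzFz [ 0.0716 -0.2383  0.017   0.7534  0.3883  7.4806 -0.123 ] sd [0.0147 0.0128 0.0415 0.1243 0.4483 0.5027 0.9725] [ 0.4903 -0.1494  0.2523] 1.1927105553413466 0.03323569359479959
```

{"method": "step_arm", "body": {
  "linear": [
    [0,0,-0.05],
    [0,0,0],
    [0,0,0],
    [0,0,0]
  ],
  "yaw": [-0.1,-0.1,-0.1,-0.1]
}}

```text
time_s: 21.05
eef_pos: [0.4904, -0.1495, 0.2522]
tcp_rot: [3.138, -0.002, 0.789]
ft_force: [0.2, -0.3, 10.1]
gripper_width: 0.0329
grasp_force: 30.9
```

```bash
python3 st.py
```

```text
first [ 0.1178 10.0554] 21.25 TzFz [ 0.0187 -0.1905  0.0054  0.3299  0.3743 10.0406 -0.1153] sd [0.029  0.0324 0.066  0.4482 0.4039 0.6284 0.9627] [ 0.4904 -0.1496  0.2522] 0.7925865945240931 0.033009991856674296
```

{"method": "step_arm", "body": {
  "linear": [
    [0,0,0],
    [0,0,0],
    [0,0,0],
    [0,0,0]
  ],
  "yaw": [-0.1,-0.1,-0.1,-0.1]
}}

```text
time_s: 21.65
eef_pos: [0.4904, -0.1496, 0.2522]
tcp_rot: [3.139, -0.003, 0.389]
ft_force: [1.2, 0.4, 9.3]
gripper_width: 0.033
grasp_force: 30.9
```

```bash
python3 st.py
```

```text
first [0.0192 9.3213] 21.85 TzFz [-0.1304 -0.1772 -0.0111  0.6452 -0.176   9.3268 -0.1163] sd [0.0378 0.0341 0.0247 0.5959 0.3484 0.3132 0.9636] [ 0.4904 -0.1496  0.2522] 0.39260574515344504 0.03295677061044431
```

{"method": "step_arm", "body": {
  "linear": [
    [0,0,0],
    [0,0,0],
    [0,0,0],
    [0,0,0]
  ],
  "yaw": [-0.1,-0.1,-0.1,-0.1]
}}

```text
time_s: 22.25
eef_pos: [0.4904, -0.1496, 0.2522]
tcp_rot: [3.14, -0.004, -0.011]
ft_force: [0.6, -0.9, 9.7]
gripper_width: 0.0328
grasp_force: 30.9
```

```bash
python3 st.py
```

```text
first [0.1126 9.6856] 22.45 TzFz [-0.2908 -0.1378  0.0311  0.3497 -0.5165  9.9779 -0.1169] sd [0.0379 0.0235 0.0564 0.4319 0.2896 0.2489 0.9641] [ 0.4904 -0.1497  0.2522] -0.0075272573763394135 0.03322929888439987
```

{"method": "step_arm", "body": {
  "linear": [
    [0,0,3],
    [0,0,4],
    [0,0,4],
    [0,0,4],
    [-0.5,-2.8,0],
    [-0.5,-2.8,0],
    [-0.5,-2.8,0],
    [-0.5,-2.8,0]
  ],
  "yaw": [0,0,0,0,0.1,0.1,0.1,0.1]
}}

```text
time_s: 23.25
eef_pos: [0.4695, -0.2624, 0.4]
tcp_rot: [-3.141, 0.0, 0.397]
ft_force: [-0.1, 0.4, -2.8]
gripper_width: 0.033
grasp_force: 31.8
```

{"method": "step_arm", "body": {
  "linear": [
    [-0.5,-2.8,0],
    [-0.5,-2.8,0],
    [-0.5,-2.8,0],
    [-0.4,-2.8,0],
    [-0.4,-2.8,0],
    [-0.4,-2.5,0],
    [0,0,0],
    [0,0,0]
  ],
  "yaw": [0.1,0.1,0.1,0.1,0.1,0.1,0,0]
}}

```text
time_s: 24.05
eef_pos: [0.4426, -0.4268, 0.3995]
tcp_rot: [-3.14, -0.001, 0.991]
ft_force: [-0.4, 1.1, -3.5]
gripper_width: 0.0329
grasp_force: 31.9
```

```bash
python3 look2.py c2 x 0 0; python3 st.py
```

```text
first [ 0.0795 -2.2642] 24.35 TzFz [-0.0027 -0.0141  0.0184 -0.3656  0.1931 -2.912   0.0121] sd [0.0242 0.0088 0.0372 0.4716 0.4466 0.5688 0.0089] [ 0.4429 -0.4257  0.4005] 0.9933311647402896 0.033111714912544804
```

View pics/c2.png

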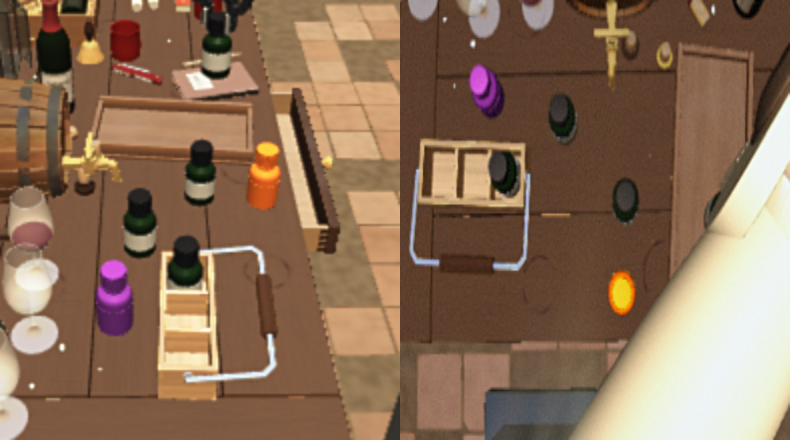

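The first bottle stands in its well (side part (187,265)). Bottle 2 of the work hangs over the tray, and the remaining two greens are at (201,175) and (140,225).

{"method": "step_arm", "body": {
  "linear": [
    [0,0,-3],
    [0,0,-3],
    [0,0,-3],
    [0,0,-2],
    [0,0,-1.5],
    [0,0,-1],
    [0,0,-0.4],
    [0,0,0]
  ],
  "yaw": [0,0,0,0,0,0,0,0]
}}

```text
time_s: 25.15
eef_pos: [0.4428, -0.4265, 0.2618]
tcp_rot: [3.141, 0.0, 0.993]
ft_force: [0.4, 0.0, -2.6]
gripper_width: 0.0332
grasp_force: 32.0
```

{"method": "step_arm", "body": {
  "linear": [
    [0,0,0],
    [0,0,0],
    [0,0,-0.05],
    [0,0,0],
    [0,0,0]
  ],
  "yaw": [0,0,0,0,0]
}}

```text
time_s: 25.65
eef_pos: [0.4427, -0.4265, 0.2609]
tcp_rot: [3.141, 0.0, 0.993]
ft_force: [-0.4, 0.9, -1.9]
gripper_width: 0.0332
grasp_force: 32.0
```

Then release, rise, and go to D (0.474,-0.267).

{"method": "step_arm", "body": {
  "linear": [
    [0,0,-0.06],
    [0,0,0],
    [0,0,0]
  ],
  "yaw": [0,0,0]
}}

```text
time_s: 25.95
eef_pos: [0.4427, -0.4265, 0.2607]
tcp_rot: [3.141, 0.0, 0.993]
ft_force: [-0.9, 0.8, 2.7]
gripper_width: 0.0329
grasp_force: 32.3
```

{"method": "step_arm", "body": {
  "linear": [
    [0,0,0],
    [0,0,0],
    [0,0,0],
    [0,0,3],
    [0,0,4],
    [0,0,2],
    [0,0,0]
  ],
  "yaw": [0,0,0,0,0,0,0],
  "hand": 5.5
}}

```text
time_s: 26.65
eef_pos: [0.443, -0.4267, 0.3538]
tcp_rot: [3.136, 0.001, 0.993]
ft_force: [-0.8, -0.2, -0.4]
gripper_width: 0.0552
grasp_force: 0.0
```

{"method": "step_arm", "body": {
  "linear": [
    [0.4,2,0],
    [0.4,2,0],
    [0.4,2,0],
    [0.4,2,0],
    [0.4,2,0],
    [0.4,2,0],
    [0.4,2,0],
    [0.4,2,0]
  ],
  "yaw": [0.14,0.14,0.14,0.14,0.14,0.14,0.14,0.14]
}}

```text
time_s: 27.45
eef_pos: [0.4747, -0.2656, 0.3489]
tcp_rot: [-3.141, -0.001, 2.119]
ft_force: [-0.5, 0.8, 0.1]
gripper_width: 0.0545
grasp_force: 0.0
```

{"method": "step_arm", "body": {
  "linear": [
    [0,0,0],
    [0,0,0],
    [0,0,0]
  ],
  "yaw": [0.14,0.14,0]
}}

```text
time_s: 27.75
eef_pos: [0.4747, -0.2662, 0.3491]
tcp_rot: [-3.141, -0.001, 2.395]
ft_force: [0.6, 0.2, -0.2]
gripper_width: 0.055
grasp_force: 0.0
```

```bash
python3 look.py side top; python3 st.py
```

```text
side t 27.8
74 mid [ 0.474 -0.264  0.106] top 0.10884733634433444 bgr [31. 32. 36.] ext [0.032 0.035]
73 mid [ 0.37  -0.259  0.106] top 0.10912788255661747 bgr [ 53. 177. 241.] ext [0.032 0.038]
91 mid [ 0.571 -0.147  0.106] top 0.10883718109732887 bgr [32. 34. 38.] ext [0.032 0.035]
138 mid [ 0.506 -0.038  0.11 ] top 0.11650132653962557 bgr [29. 30. 33.] ext [0.033 0.033]
119 mid [ 0.605 -0.001  0.105] top 0.1086399921553787 bgr [198.  80. 195.] ext [0.032 0.036]
top t 27.85
140 mid [ 0.607 -0.004  0.106] top 0.10846426100014839 bgr [206.  80. 200.] ext [0.032 0.032]
179 mid [ 0.51  -0.042  0.11 ] top 0.11617140080412451 bgr [47. 52. 58.] ext [0.035 0.036]
181 mid [ 0.445 -0.424  0.11 ] top 0.11628624613022287 bgr [41. 43. 47.] ext [0.035 0.034]
first [-0.0118 -0.6306] 28.05 TzFz [ 0.0143  0.0186  0.0113  0.1993 -0.0115 -0.2065 -0.0558] sd [0.0547 0.0173 0.0134 0.386  0.6589 0.3353 0.139 ] [ 0.4747 -0.2666  0.35  ] 2.3905988405814256 0.054891371934684664
```

{"method": "step_arm", "body": {
  "linear": [
    [0,0,-3],
    [0,0,-3],
    [0,0,-2],
    [0,0,-1.8],
    [0,0,0],
    [0,0,0]
  ],
  "yaw": [0,0,0,0,0,0]
}}

```text
time_s: 28.65
eef_pos: [0.4747, -0.2665, 0.2526]
tcp_rot: [-3.142, -0.0, 2.392]
ft_force: [-0.3, 0.5, -0.1]
gripper_width: 0.0552
grasp_force: 0.0
```

{"method": "step_arm", "body": {
  "linear": [
    [0,0,0],
    [0,0,0],
    [0,0,0],
    [0,0,0],
    [0,0,0],
    [0,0,-0.1],
    [0,0,0],
    [0,0,0]
  ],
  "yaw": [0,0,0,0,0,0,0,0],
  "hand": 2.5,
  "force": 30
}}

```text
time_s: 29.45
eef_pos: [0.4749, -0.2668, 0.2531]
tcp_rot: [3.142, 0.003, 2.392]
ft_force: [-3.2, -2.0, 10.1]
gripper_width: 0.0328
grasp_force: 30.9
```

```bash
python3 st.py
```

```text
first [-0.0085 10.1121] 29.65 TzFz [-0.2934  0.576  -0.0026 -3.098  -1.2495 11.1751  0.0049] sd [0.0303 0.015  0.0177 0.225  0.5054 0.6887 0.    ] [ 0.4749 -0.2668  0.2531] 2.392396401147112 0.03266402102378924
```

{"method": "step_arm", "body": {
  "linear": [
    [0,0,0],
    [0,0,0],
    [0,0,0],
    [0,0,0]
  ],
  "yaw": [-0.1,-0.1,-0.1,-0.1]
}}

```text
time_s: 30.05
eef_pos: [0.4749, -0.2669, 0.253]
tcp_rot: [3.141, 0.003, 1.988]
ft_force: [-3.7, -1.8, 9.9]
gripper_width: 0.0334
grasp_force: 30.8
```

```bash
python3 st.py
```

```text
first [0.0128 9.9062] 30.25 TzFz [-0.4948  0.6554 -0.0041 -3.0827 -1.9827 10.6526 -0.1377] sd [0.0104 0.0163 0.0283 0.5352 0.5253 0.6432 0.9994] [ 0.4749 -0.2669  0.253 ] 1.9920897367318684 0.033003002457495156
```

{"method": "step_arm", "body": {
  "linear": [
    [0,0,0],
    [0,0,0],
    [0,0,0],
    [0,0,0]
  ],
  "yaw": [-0.1,-0.1,-0.1,-0.1]
}}

```text
time_s: 30.65
eef_pos: [0.4748, -0.2668, 0.2528]
tcp_rot: [3.14, 0.002, 1.588]
ft_force: [-3.5, 0.3, 8.6]
gripper_width: 0.0329
grasp_force: 30.7
```

```bash
python3 st.py
```

```text
first [0.0776 8.5754] 30.85 TzFz [-0.0416  0.5225 -0.0083 -2.5215  0.0086  9.5185 -0.1318] sd [0.0624 0.044  0.0614 0.5648 0.2363 0.8878 0.9913] [ 0.4749 -0.2667  0.2528] 1.5922874447786646 0.03319798190471332
```

{"method": "step_arm", "body": {
  "linear": [
    [0,0,0],
    [0,0,0],
    [0,0,0],
    [0,0,0]
  ],
  "yaw": [-0.1,-0.1,-0.1,-0.1]
}}

```text
time_s: 31.25
eef_pos: [0.4755, -0.2665, 0.2527]
tcp_rot: [3.138, -0.001, 1.189]
ft_force: [2.4, 0.6, 6.8]
gripper_width: 0.0335
grasp_force: 30.2
```

```bash
python3 st.py
```

```text
first [0.0898 6.8033] 31.45 TzFz [ 0.0135 -0.5642  0.0024  1.6965  0.3614  6.6509 -0.1195] sd [0.0281 0.063  0.0621 0.7215 0.1887 0.3176 0.9747] [ 0.4754 -0.2665  0.2527] 1.192755437487421 0.03322401068719787
```

{"method": "step_arm", "body": {
  "linear": [
    [0,0,-0.07],
    [0,0,0],
    [0,0,0],
    [0,0,0]
  ],
  "yaw": [-0.1,-0.1,-0.1,-0.1]
}}

```text
time_s: 31.85
eef_pos: [0.4756, -0.2667, 0.2526]
tcp_rot: [3.137, -0.002, 0.789]
ft_force: [2.2, -0.8, 9.4]
gripper_width: 0.0333
grasp_force: 30.4
```

```bash
python3 st.py
```

```text
first [0.1166 9.3864] 32.05 TzFz [-0.1589 -0.5096  0.0139  1.9889  0.0025  9.4578 -0.1159] sd [0.0186 0.0158 0.0648 0.3306 0.4451 0.1785 0.9632] [ 0.4756 -0.2667  0.2526] 0.7927375733816824 0.033360365837118336
```

{"method": "step_arm", "body": {
  "linear": [
    [0,0,0],
    [0,0,0],
    [0,0,0],
    [0,0,0]
  ],
  "yaw": [-0.1,-0.1,-0.1,-0.1]
}}

```text
time_s: 32.45
eef_pos: [0.4756, -0.2668, 0.2526]
tcp_rot: [3.138, -0.003, 0.389]
ft_force: [1.7, -1.1, 8.5]
gripper_width: 0.0332
grasp_force: 30.4
```

```bash
python3 st.py
```

```text
first [0.0707 8.5378] 32.65 TzFz [-0.4197 -0.4175  0.0089  1.6854 -0.4395  9.5754 -0.116 ] sd [0.0309 0.0228 0.0487 0.7683 0.5106 0.5943 0.9631] [ 0.4756 -0.2668  0.2526] 0.392638945098329 0.033398937828537374
```

{"method": "step_arm", "body": {
  "linear": [
    [0,0,0],
    [0,0,0],
    [0,0,0],
    [0,0,0]
  ],
  "yaw": [-0.1,-0.1,-0.1,-0.1]
}}

```text
time_s: 33.05
eef_pos: [0.4755, -0.2669, 0.2526]
tcp_rot: [3.139, -0.004, -0.011]
ft_force: [0.0, -2.0, 9.7]
gripper_width: 0.0328
grasp_force: 30.4
```

```bash
python3 st.py
```

```text
first [0.0763 9.719 ] 33.25 TzFz [-0.6124 -0.2095 -0.0013  1.016  -2.0838  9.451  -0.1151] sd [0.0157 0.0205 0.0521 0.7667 0.2843 0.5718 0.9622] [ 0.4755 -0.2669  0.2526] -0.007517675534910229 0.033334318669837326
```

{"method": "step_arm", "body": {
  "linear": [
    [0,0,3],
    [0,0,4],
    [0,0,5],
    [1,-3.2,0],
    [1,-3.2,0],
    [1,-3.2,0],
    [1,-3.2,0],
    [1,-3.2,0]
  ],
  "yaw": [0,0,0,0.1,0.1,0.1,0.1,0.1]
}}

```text
time_s: 34.05
eef_pos: [0.525, -0.4276, 0.3699]
tcp_rot: [-3.141, -0.0, 0.497]
ft_force: [-0.4, 0.8, -3.2]
gripper_width: 0.033
grasp_force: 32.0
```

{"method": "step_arm", "body": {
  "linear": [
    [0,0,0],
    [0,0,0],
    [0,0,-3],
    [0,0,-3],
    [0,0,-2],
    [0,0,-1.5],
    [0,0,-1],
    [0,0,0]
  ],
  "yaw": [0.1,0.1,0,0,0,0,0,0]
}}

```text
time_s: 34.85
eef_pos: [0.5246, -0.4263, 0.2642]
tcp_rot: [-3.14, 0.0, 0.693]
ft_force: [0.4, 0.4, -1.9]
gripper_width: 0.0329
grasp_force: 31.2
```

{"method": "step_arm", "body": {
  "linear": [
    [0,0,0],
    [0,0,0]
  ],
  "yaw": [0,0]
}}

```text
time_s: 35.05
eef_pos: [0.525, -0.4266, 0.2669]
tcp_rot: [3.14, -0.0, 0.693]
ft_force: [-1.1, -0.2, -0.6]
gripper_width: 0.0331
grasp_force: 31.3
```

{"method": "step_arm", "body": {
  "linear": [
    [0,0,-0.4],
    [0,0,0],
    [0,0,0],
    [0,0,-0.1],
    [0,0,0],
    [0,0,0]
  ],
  "yaw": [0,0,0,0,0,0]
}}

```text
time_s: 35.65
eef_pos: [0.5247, -0.4264, 0.2612]
tcp_rot: [3.141, -0.0, 0.693]
ft_force: [-1.1, 1.5, 4.4]
gripper_width: 0.0331
grasp_force: 31.9
```

{"method": "step_arm", "body": {
  "linear": [
    [0,0,-0.06],
    [0,0,0],
    [0,0,0]
  ],
  "yaw": [0,0,0]
}}

```text
time_s: 35.95
eef_pos: [0.5247, -0.4264, 0.2611]
tcp_rot: [3.14, -0.0, 0.693]
ft_force: [-1.7, 2.2, 7.2]
gripper_width: 0.0333
grasp_force: 32.2
```

{"method": "step_arm", "body": {
  "linear": [
    [0,0,0],
    [0,0,0],
    [0,0,0],
    [0,0,3],
    [0,0,4],
    [0,0,3],
    [0,2.8,0],
    [0,2.8,0]
  ],
  "yaw": [0,0,0,0,0,0,0.14,0.14],
  "hand": 5.5
}}

```text
time_s: 36.75
eef_pos: [0.5247, -0.3705, 0.3607]
tcp_rot: [3.14, 0.0, 0.977]
ft_force: [0.6, 0.5, -0.6]
gripper_width: 0.055
grasp_force: 0.0
```

{"method": "step_arm", "body": {
  "linear": [
    [0,2.8,0],
    [0,2.8,0],
    [0,2.8,0],
    [0,2.8,0],
    [0,2.8,0],
    [1.5,2.8,0],
    [1.5,2.8,0],
    [1.5,2.5,0]
  ],
  "yaw": [0.14,0.14,0.14,0.14,0.14,0.14,0.14,0.14]
}}

```text
time_s: 37.55
eef_pos: [0.5701, -0.1481, 0.36]
tcp_rot: [3.141, 0.0, 2.099]
ft_force: [-0.2, -0.5, 0.2]
gripper_width: 0.0547
grasp_force: 0.0
```

{"method": "step_arm", "body": {
  "linear": [
    [0,0,0],
    [0,0,0],
    [0,0,0]
  ],
  "yaw": [0.14,0.14,0]
}}

```text
time_s: 37.85
eef_pos: [0.5699, -0.1492, 0.3596]
tcp_rot: [-3.141, -0.0, 2.375]
ft_force: [-0.3, -0.0, 1.3]
gripper_width: 0.0547
grasp_force: 0.0
```

```bash
python3 look.py side top; python3 st.py; python3 look2.py c3 x 0 0
```

```text
side t 37.9
77 mid [ 0.443 -0.421  0.11 ] top 0.1159463176657833 bgr [29. 30. 34.] ext [0.032 0.039]
75 mid [ 0.37  -0.257  0.105] top 0.10882242421322538 bgr [ 47. 160. 235.] ext [0.032 0.033]
92 mid [ 0.571 -0.148  0.106] top 0.1084545464310173 bgr [29. 30. 34.] ext [0.032 0.036]
134 mid [ 0.506 -0.038  0.109] top 0.11668987223526983 bgr [26. 27. 30.] ext [0.033 0.033]
121 mid [0.605 0.    0.106] top 0.10873121767251759 bgr [181.  71. 178.] ext [0.032 0.038]
top t 37.95
178 mid [ 0.527 -0.424  0.11 ] top 0.11650998745808669 bgr [37. 39. 43.] ext [0.033 0.035]
181 mid [ 0.445 -0.423  0.109] top 0.11627412219897826 bgr [41. 43. 47.] ext [0.035 0.034]
172 mid [ 0.372 -0.261  0.107] top 0.10826422774086449 bgr [ 29. 199. 239.] ext [0.033 0.033]
first [-0.0053 -0.1655] 38.15 TzFz [-0.0222 -0.0024 -0.0087  0.1006 -0.0808  0.0357 -0.0559] sd [0.0213 0.0273 0.0256 0.4976 0.6635 0.465  0.139 ] [ 0.5696 -0.1497  0.3599] 2.370501514457341 0.055260433058550606
```

View pics/c3.png

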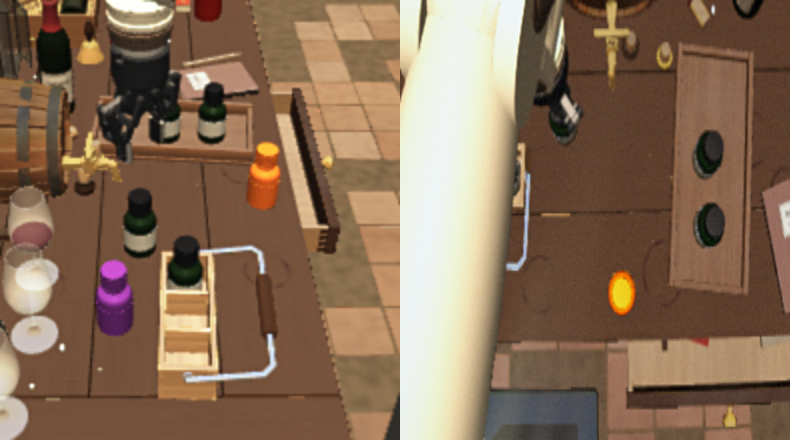

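Both loose ones stand in the tray (top part (708,152), (708,225)). The last bottle, at (140,225) in the side part, is under the hand. I'll descend and test it.

{"method": "step_arm", "body": {
  "linear": [
    [0.2,0,-3],
    [0,0,-3],
    [0,0,-3],
    [0,0,-1.9],
    [0,0,0],
    [0,0,0]
  ],
  "yaw": [0,0,0,0,0,0]
}}

```text
time_s: 38.85
eef_pos: [0.5718, -0.1495, 0.2515]
tcp_rot: [3.142, 0.0, 2.372]
ft_force: [0.7, -0.0, 0.8]
gripper_width: 0.0554
grasp_force: 0.0
```

{"method": "step_arm", "body": {
  "linear": [
    [0,0,0],
    [0,0,0],
    [0,0,0],
    [0,0,0],
    [0,0,0],
    [0,0,-0.1],
    [0,0,0],
    [0,0,0]
  ],
  "yaw": [0,0,0,0,0,0,0,0],
  "hand": 2.5,
  "force": 30
}}

```text
time_s: 39.65
eef_pos: [0.572, -0.1496, 0.2523]
tcp_rot: [3.14, 0.003, 2.373]
ft_force: [-2.3, -0.3, 11.0]
gripper_width: 0.0333
grasp_force: 31.1
```

```bash
python3 st.py
```

```text
first [-0.0389 11.0288] 39.85 TzFz [-0.1142  0.532  -0.0114 -2.6228 -0.5481 11.0654  0.0016] sd [0.0227 0.0132 0.014  0.3623 0.2713 0.3595 0.    ] [ 0.572  -0.1496  0.2522] 2.372580888940443 0.03308401068516856
```

{"method": "step_arm", "body": {
  "linear": [
    [0,0,0],
    [0,0,0],
    [0,0,0],
    [0,0,0]
  ],
  "yaw": [-0.1,-0.1,-0.1,-0.1]
}}

```text
time_s: 40.25
eef_pos: [0.5723, -0.1496, 0.2523]
tcp_rot: [3.138, 0.002, 1.969]
ft_force: [0.1, -0.2, 9.7]
gripper_width: 0.0329
grasp_force: 30.9
```

```bash
python3 st.py
```

```text
first [0.1208 9.6969] 40.45 TzFz [ 0.0213  0.0154  0.0123 -0.136   0.3586 10.6021 -0.1116] sd [0.0238 0.0231 0.0711 0.3588 0.4247 0.5949 0.9568] [ 0.5723 -0.1495  0.2523] 1.9725658007632174 0.03281243884746139
```

{"method": "step_arm", "body": {
  "linear": [
    [0,0,0],
    [0,0,0],
    [0,0,0],
    [0,0,0]
  ],
  "yaw": [-0.1,-0.1,-0.1,-0.1]
}}

```text
time_s: 40.85
eef_pos: [0.5723, -0.1496, 0.2523]
tcp_rot: [3.138, 0.001, 1.569]
ft_force: [-0.6, -0.4, 10.9]
gripper_width: 0.033
grasp_force: 30.9
```

```bash
python3 st.py
```

```text
first [ 0.1776 10.8626] 41.05 TzFz [-0.0081 -0.0115  0.0292 -0.244   0.1197 10.7309 -0.1101] sd [0.0327 0.0333 0.0818 0.4891 0.5712 0.4424 0.9562] [ 0.5723 -0.1496  0.2523] 1.5725940616810279 0.03295301329060712
```

{"method": "step_arm", "body": {
  "linear": [
    [0,0,0],
    [0,0,0],
    [0,0,0],
    [0,0,0]
  ],
  "yaw": [-0.1,-0.1,-0.1,-0.1]
}}

```text
time_s: 41.45
eef_pos: [0.5723, -0.1495, 0.2523]
tcp_rot: [3.137, -0.001, 1.169]
ft_force: [0.5, 0.8, 10.0]
gripper_width: 0.033
grasp_force: 30.9
```

```bash
python3 st.py
```

```text
first [ 0.1473 10.0051] 41.65 TzFz [-0.0085 -0.0004  0.0317  0.0687  0.6937 10.3714 -0.1102] sd [0.0292 0.028  0.0607 0.358  0.3212 0.3237 0.9566] [ 0.5723 -0.1495  0.2523] 1.1726051773890878 0.03308275014092478
```

{"method": "step_arm", "body": {
  "linear": [
    [0,0,3],
    [0,0,5],
    [0,0,5],
    [-0.8,2.9,0],
    [-0.8,2.9,0],
    [-0.8,2.9,0],
    [-0.8,2.9,0],
    [-0.8,2.9,0]
  ],
  "yaw": [0,0,0,0,0,0,0,0]
}}

```text
time_s: 42.45
eef_pos: [0.5312, -0.0034, 0.3798]
tcp_rot: [-3.141, -0.0, 1.173]
ft_force: [0.5, 0.0, -1.8]
gripper_width: 0.0334
grasp_force: 31.6
```

{"method": "step_arm", "body": {
  "linear": [
    [-0.8,3,0],
    [-0.8,3,0],
    [-0.7,3,0],
    [0,0,0],
    [0,0,0],
    [0,0,0]
  ],
  "yaw": [0.13,0.13,0.14,0,0,0]
}}

```text
time_s: 43.05
eef_pos: [0.5088, 0.0851, 0.3799]
tcp_rot: [-3.142, 0.0, 1.571]
ft_force: [0.2, -0.1, -2.3]
gripper_width: 0.0332
grasp_force: 31.4
```

```bash
python3 look2.py c4 x 0 0;python3 st.py
```

```text
first [-0.0276 -2.4311] 43.35 TzFz [-0.0068 -0.0083 -0.005  -0.14    0.1399 -2.0972  0.0069] sd [0.0329 0.0333 0.0217 0.2708 0.4729 0.5667 0.0018] [0.5089 0.0851 0.3798] 1.5716463005677395 0.03292236327721665
```

View pics/c4.png

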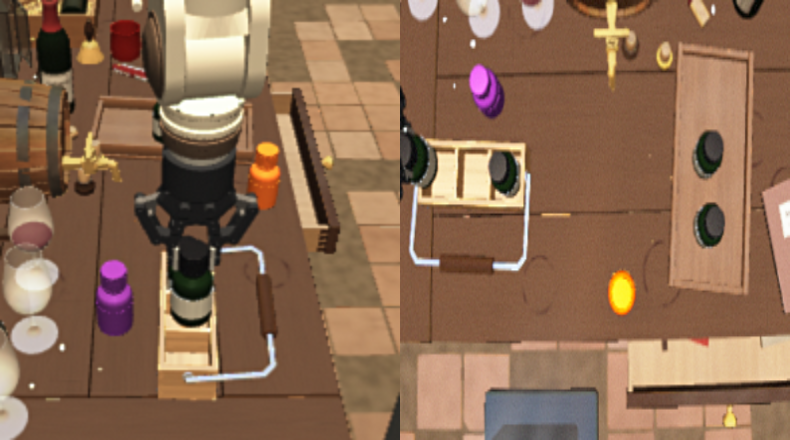

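The last bottle hangs over the +y well (side part (190,290)). The tray holds two bottles.

{"method": "step_arm", "body": {
  "linear": [
    [0.05,0,-3],
    [0,0,-3],
    [0,0,-2],
    [0,0,-1.5],
    [0,0,-1],
    [0,0,-0.8],
    [0,0,-0.5],
    [0,0,0]
  ],
  "yaw": [0,0,0,0,0,0,0,0]
}}

```text
time_s: 44.15
eef_pos: [0.5092, 0.0856, 0.2617]
tcp_rot: [-3.141, 0.0, 1.573]
ft_force: [-0.5, -0.4, -2.4]
gripper_width: 0.033
grasp_force: 31.5
```

{"method": "step_arm", "body": {
  "linear": [
    [0,0,0],
    [0,0,0],
    [0,0,-0.05],
    [0,0,0],
    [0,0,0]
  ],
  "yaw": [0,0,0,0,0]
}}

```text
time_s: 44.65
eef_pos: [0.5092, 0.0855, 0.2615]
tcp_rot: [3.141, -0.0, 1.573]
ft_force: [-0.9, 0.1, -2.3]
gripper_width: 0.0333
grasp_force: 31.5
```

{"method": "step_arm", "body": {
  "linear": [
    [0,0,-0.1],
    [0,0,0],
    [0,0,0]
  ],
  "yaw": [0,0,0]
}}

```text
time_s: 44.95
eef_pos: [0.5093, 0.0856, 0.2607]
tcp_rot: [3.141, -0.0, 1.573]
ft_force: [-0.5, 0.3, 1.6]
gripper_width: 0.0327
grasp_force: 31.8
```

{"method": "step_arm", "body": {
  "linear": [
    [0,0,0],
    [0,0,0],
    [0,0,0],
    [0,0,3],
    [0,0,4],
    [0,0,1],
    [0,0,0]
  ],
  "yaw": [0,0,0,0,0,0,0],
  "hand": 5.5
}}

```text
time_s: 45.65
eef_pos: [0.5096, 0.0856, 0.3422]
tcp_rot: [3.138, -0.001, 1.573]
ft_force: [-0.4, 0.6, 0.1]
gripper_width: 0.0546
grasp_force: 0.0
```

{"method": "step_arm", "body": {
  "linear": [
    [-2.1,-1.3,0],
    [-2.1,-1.3,0],
    [-2.1,-1.3,0],
    [-2.1,-1.3,0],
    [-2.1,-1.2,0],
    [0,0,0],
    [0,0,0]
  ],
  "yaw": [0,0,0,0,0,0,0]
}}

```text
time_s: 46.35
eef_pos: [0.4042, 0.0215, 0.3395]
tcp_rot: [-3.141, -0.0, 1.572]
ft_force: [0.8, -0.4, -0.5]
gripper_width: 0.0549
grasp_force: 0.0
```

```bash
python3 look.py side; python3 st.py; python3 - <<'E'
from h import *
im,d=grab_frame("side");P=cloud("side",d);x,y,z=P[...,0],P[...,1],P[...,2]
m=(x>.37)&(x<.45)&(y>-.02)&(y<.06)&(z>.035)&(z<.1)&(im[...,2]<150)
Q=P[m];print("grip",m.sum(),np.median(Q,0),Q.min(0),Q.max(0))
E
```

```text
side t 46.4
79 mid [ 0.525 -0.42   0.109] top 0.11586055774558271 bgr [27. 29. 32.] ext [0.035 0.035]
76 mid [ 0.443 -0.421  0.11 ] top 0.11650958490387975 bgr [32. 34. 38.] ext [0.032 0.039]
143 mid [ 0.501 -0.036  0.109] top 0.11686433391396048 bgr [29. 31. 34.] ext [0.033 0.036]
123 mid [ 0.605 -0.     0.106] top 0.1085421272305459 bgr [192.  77. 188.] ext [0.032 0.034]
174 mid [0.508 0.089 0.11 ] top 0.11646784390834186 bgr [32. 35. 39.] ext [0.032 0.036]
first [ 0.0244 -0.6191] 46.6 TzFz [-0.01   -0.0062  0.0024 -0.0402  0.1634 -0.3963 -0.0001] sd [0.0226 0.0245 0.0227 0.3195 0.4927 0.2587 0.007 ] [0.4047 0.0219 0.3399] 1.5732832051724341 0.05480778261722424
grip 176 [0.404 0.022 0.075] [ 0.393 -0.018  0.064] [0.413 0.06  0.08 ]
```

{"method": "step_arm", "body": {
  "linear": [
    [0,0,-3],
    [0,0,-3],
    [0,0,-3],
    [0,0,-2.1],
    [0,0,0],
    [0,0,0]
  ],
  "yaw": [0,0,0,0,0,0]
}}

```text
time_s: 47.25
eef_pos: [0.4044, 0.0217, 0.2298]
tcp_rot: [-3.141, 0.0, 1.573]
ft_force: [0.7, 1.3, 0.2]
gripper_width: 0.0548
grasp_force: 0.0
```

{"method": "step_arm", "body": {
  "linear": [
    [0,0,0],
    [0,0,0],
    [0,0,0],
    [0,0,0],
    [0,0,0],
    [0,0,0]
  ],
  "yaw": [0,0,0,0,0,0],
  "hand": 1.0,
  "force": 20
}}

```text
time_s: 47.85
eef_pos: [0.4037, 0.0216, 0.2298]
tcp_rot: [-3.14, -0.0, 1.572]
ft_force: [-5.7, 0.8, 2.3]
gripper_width: 0.0191
grasp_force: 20.2
```

{"method": "step_arm", "body": {
  "linear": [
    [0.52,0,1.81],
    [0.84,0,1.69],
    [1.12,0,1.51],
    [1.39,0,1.29],
    [0,0,0]
  ],
  "yaw": [0,0,0,0,0]
}}

```text
time_s: 48.35
eef_pos: [0.4414, 0.0214, 0.2956]
tcp_rot: [-3.137, 0.0, 1.572]
ft_force: [-23.2, -0.6, 22.0]
gripper_width: 0.0195
grasp_force: 22.9
```

{"method": "step_arm", "body": {
  "linear": [
    [1.59,0,1.02],
    [1.74,0,0.71],
    [1.54,0,0.36],
    [1.56,0,0.12],
    [0,0,0],
    [0,0,0]
  ],
  "yaw": [0,0,0,0,0,0]
}}

```text
time_s: 48.95
eef_pos: [0.5078, 0.0213, 0.3155]
tcp_rot: [3.139, 0.001, 1.572]
ft_force: [1.9, -3.6, 4.9]
gripper_width: 0.0191
grasp_force: 22.3
```

{"method": "step_arm", "body": {
  "linear": [
    [0,0,0],
    [0,0,0],
    [0,0,0],
    [0,0,2],
    [0,0,4],
    [0,0,4],
    [-5,0,2],
    [-5,0,0]
  ],
  "yaw": [0,0,0,0,0,0,0,0],
  "hand": 5.5
}}

```text
time_s: 49.75
eef_pos: [0.4106, 0.0217, 0.4348]
tcp_rot: [3.14, -0.0, 1.573]
ft_force: [-1.1, 1.0, 1.1]
gripper_width: 0.0554
grasp_force: 0.0
```

{"method": "step_arm", "body": {
  "linear": [
    [-2,5,0],
    [-2,5,0],
    [0,5,0],
    [0,5,0],
    [0,5,0],
    [0,5,0],
    [0,0,0],
    [0,0,0]
  ],
  "yaw": [0,0,0,0,0,0,0,0]
}}

```text
time_s: 50.55
eef_pos: [0.3732, 0.3154, 0.4323]
tcp_rot: [-3.14, 0.001, 1.575]
ft_force: [0.4, -0.6, 0.8]
gripper_width: 0.055
grasp_force: 0.0
```

```bash
python3 look.py side top; python3 look2.py c5 x 0 0; python3 - <<'E'
from h import *
for c in("side","top"):
    im,d=grab_frame(c);P=cloud(c,d);x,y,z=P[...,0],P[...,1],P[...,2]
    m=(x>.37)&(x<.6)&(y>-.02)&(y<.06)&(z>.14)&(z<.2)
    Q=P[m];print("grip",m.sum(),np.median(Q,0),Q.min(0),Q.max(0))
    for l in("tasting_glass_a","cellar_book"):
        for r in mark_of(c,l)[:2]:print(l,atz(c,r["location"],0),r["confidence"])
E
```

```text
side t 50.6
81 mid [ 0.525 -0.422  0.11 ] top 0.1157676806788398 bgr [27. 28. 32.] ext [0.035 0.037]
79 mid [ 0.443 -0.422  0.11 ] top 0.1166392445033549 bgr [31. 33. 36.] ext [0.032 0.037]
75 mid [ 0.37  -0.258  0.106] top 0.10870725934944514 bgr [ 51. 170. 239.] ext [0.032 0.035]
122 mid [ 0.605 -0.     0.106] top 0.10872017971801713 bgr [191.  76. 188.] ext [0.032 0.035]
64 mid [0.518 0.088 0.109] top 0.11671504036976946 bgr [34. 37. 44.] ext [0.013 0.031]
63 mid [0.499 0.091 0.11 ] top 0.11660029693814944 bgr [36. 39. 44.] ext [0.013 0.03 ]
top t 50.65
142 mid [ 0.607 -0.003  0.106] top 0.10842390468616107 bgr [247. 123. 245.] ext [0.033 0.032]
179 mid [ 0.527 -0.424  0.111] top 0.1164084559486882 bgr [60. 63. 69.] ext [0.034 0.035]
98 mid [0.504 0.086 0.109] top 0.1157812439612762 bgr [65. 68. 76.] ext [0.021 0.034]
132 mid [ 0.498 -0.04   0.11 ] top 0.11608368179104285 bgr [80. 89. 99.] ext [0.022 0.035]
181 mid [ 0.445 -0.424  0.111] top 0.11605510669989072 bgr [65. 68. 74.] ext [0.035 0.034]
173 mid [ 0.372 -0.261  0.106] top 0.10813557771498314 bgr [ 47. 246. 255.] ext [0.033 0.033]
grip 178 [0.507 0.023 0.163] [ 0.497 -0.02   0.154] [0.517 0.06  0.167]
tasting_glass_a [0.714 0.027 0.   ] 0.79
cellar_book [ 0.426 -0.609  0.   ] 0.82
cellar_book [0.498 0.037 0.   ] 0.34
grip 306 [0.509 0.019 0.162] [ 0.5   -0.02   0.151] [0.52  0.06  0.167]
tasting_glass_a [0.708 0.022 0.   ] 0.85
tasting_glass_a [ 0.734 -0.094  0.   ] 0.85
cellar_book [ 0.423 -0.592  0.   ] 0.68
```

View pics/c5.png

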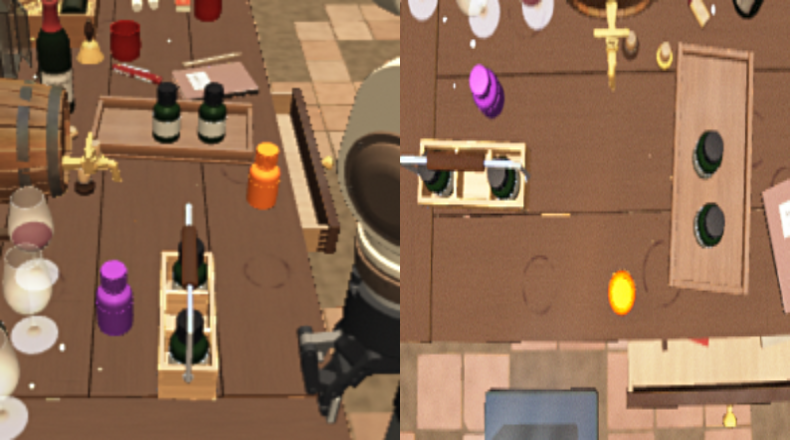

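The handle is upright (grip x 0.508, carrier axis 0.508). Two bottles stand upright in the wells and two in the tray, and the glasses and notebook have not moved. The arm is clear of everything.

```bash
python3 -c "
from rig import *
print(hand_in())"
```

```text
the job is handed in; nothing more can be done
None
```

The job is handed in, though the verdict was not shown: of the four bottles found, the two tight ones stand in the carrier, the two loose ones were screwed home and stand in the tray, and the handle is back upright.

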